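Back the clamp's ratchet off by one notch

ROBOT

A 6-joint arm with a two-finger parallel gripper is mounted at the origin on the work surface. World frame = base frame: x ahead of the robot, y to its left, z up, the work surface at z = 0. Lengths are in m, angles in degrees, forces in N, time in s.
With the tool pointing down it reaches from about 0.4 to 0.825 m from the base axis. Payload 7 kg.
Tool frame: the origin (TCP) lies midway between the tips of the shut fingers; the grasp point (between the pads) lies 19 mm behind it; z points along the fingers, y is the line along which they close (so a half turn about z gives the same grasp; the last joint's range is limited). The gripper opens to 88 mm and grips with 3 to 60 N. Pads are 19 mm wide; open, the fingers measure 130 mm over their backs; the gripper's body (78 mm by 193 mm) begins 47 mm behind the grasp point.
Start: joints at [-51.732, 20.546, 0.682, 0, -70.136, -16.507], TCP at [0.25, -0.627, 0.195] pointing down, gripper open.
Joint ranges: [-176.03, 176.03], [-82.01, 121.73], [-58.28, 71.71], [-173.87, 95.51], [-174.79, -0.11], [-173.66, 173.66]. Speed limits (degrees/s): [136.94, 136.94, 172.46, 180, 180, 180].

INTERFACE

Orientations are given as [roll, pitch, yaw] about the fixed x, y, z axes, in that order (R = Rz(yaw) Ry(pitch) Rx(roll)).
In Python, from plant import r gives the robot as it stands. The module is installed in compiled form; this text tells all that it offers.
- The arm moves only by the tool play_rows, never from a script. Its argument "rows" is a list of rows, each an object with "slide": the shift along the tool's x, y, z as a fraction of full scale, a list of three; "delta_rot": the turn, a rotation vector about the tool's x, y, z as a fraction of full scale, a list of three; "fingers": the opening, from -1 (shut) to 1 (fully open). In form: [{"slide": [x, y, z], "delta_rot": [rx, ry, rz], "fingers": fingers}, ...]. A call has 1 to 8 rows; each row shifts and turns the commanded pose from where the row before left it, along the tool's axes as they then stand; what a row does not reach is not made up. Full scale, the value 1, is 0.15 m for a shift and 0.08 rad for a turn. A row lasts 1/8 s, in which the tool goes at most 62.5 mm and 10.7 degrees, less where a joint would pass 70% of its speed; a pose out of reach is approached as far as the arm can. A call with a number of a shift or a turn outside -1 to 1 is refused whole. A call with a gripper value outside its range is refused whole. The fingers move at their own pace and stop on an object; "squeeze" is the grip in N (left out, the last holds). Time passes only in rows, so rows that do not move let the fingers close. It gives the time, the measured TCP pose, the force, the opening and the grip force at its end, in the units of the state.
- r.get_state(): the state, without advancing time (a new reading comes with each control period).
- r.capture(name): name is "scene" or "top" or "wrist"; returns a dict with "image" (480x640x3 uint8, blue, green, red), "fx", "fy", "cx", "cy" (pixels), "distortion" ([k1, k2, p1, p2, k3] as OpenCV has them; the pictures are not rectified), "R" (3x3) and "t" (3): a world point X has camera coordinates R X + t; the wrist camera has in their place "T_tool_cam" (4x4, takes a point from camera to tool coordinates, whose origin is the TCP and whose axes are the flange's). Camera axes: x right, y down, z forward; pixel columns grow to the right and rows downward; lengths in m; the calibration is good to about 2 mm. A picture is of the moment at which its call begins: read the wrist's pose just before it. There is no depth.
- r.close_job(): hands the job in; it is judged then, once.
The state is a dict: "time_s": time; "joints": joint angles; "qd": joint speeds; "joint_torque": joint torques, N m; "tcp_pos": TCP position; "eef_rot": TCP orientation; "contact_force": force on the tool from outside, world axes, zero at the start; "moment": the same for the moment, N m; "gripper_width": finger opening in m; "gripper_force": force on a finger pad.
Only numpy, scipy, OpenCV 4.12 (cv2) and the standard library are available. Lean on these libraries where they do the work, as an engineer would, in place of code of your own. Each camera call takes 0.05 s, during which the arm holds its last target. There are 200 camera calls.

TASK

Ease the clamp on the regulator case by one notch: with a fingertip push the ratchet pawl's thumb tab back so that the pawl lifts clear of the teeth, then push the wheel's peg to turn the wheel backward (clockwise seen from above) by just one notch, one tooth, while the pawl is up, and finally push the pawl fully down into the next gap. Only touch and push: do not take the peg or the tab between the fingers, and leave the loose parts on and around the fixture where they lie.

Things in the scene. Friction and masses are not known exactly. Their poses are not given: they have to be found in the camera images.
- fixture: fixed blue steel plate, 300 x 230 x 12 mm, on the bench, carrying wheel, pawl and clamped black regulator case. Origin: on the wheel's vertical axis at bench height. In its frame (z up) the plate spans x -95..205, y -130..100 mm; the pawl's hinge pin lies along x through (0, -99, 38); the case (70 mm wide, top at 58) is centred at (137, 0), a jaw moved by the wheel between
- ratchet_wheel (a joint): flat steel wheel's angle (rad) about its vertical axis, growing backward = clockwise from above; about 0 at the start. One notch = 0.524. 120 mm across 12 square teeth (12 mm wide, 16 mm gaps), teeth 18 to 32 mm above the bench, hub up to 44. Needs about 2 N at the peg, stays where left, range -0.7 to 2.0. The pawl in a gap blocks it (play 0.08 either way)
- peg (a point): round steel drive peg upright on the wheel, the only tall thing on it: 12 mm diameter, 42 mm from the wheel's axis, top 77 mm above the bench; this point is on its centre line 12 mm below its top. At wheel angle 0 it stands at (-41, 11) mm in the fixture frame; one notch backward brings it to (-30, 30)
- pawl (a joint): pawl's angle (rad) about its hinge pin: 0 fully down, nose in a gap; grows as the nose rises, limit 0.75; nose clears the teeth at 0.25. Stiff (about 2 N at the tab), stays where left. On a tooth it stops at about 0.23; the round nose slides into the gap if the wheel is within about 0.1 rad of a whole notch
- thumb_tab (a point): pawl's flat thumb tab, 26 mm wide (fixture x), 6 mm thick (y), upright over the hinge pin when the pawl is down, top 91 mm above the bench; this point is its middle, 36 mm above the pin. Pushing it away from the wheel (fixture -y) raises the nose, toward the wheel (+y) lowers it
- pawl_nose (a point): top face of the pawl's bar above its nose: 45 mm from the hinge pin toward the wheel, 42 mm above the bench when down. The bar, 16 mm wide and 8 thick, runs along fixture y from the tab to 8 mm past this point; pressing it down lowers the nose too
- exhaust_tee: loose orange plastic exhaust tee, 52 x 43 x 26 mm, standing on the plate (bystander); origin under its middle
- inlet_nut_a: loose brass inlet nut, 26 mm across, 24 mm high, on the plate (bystander); origin under its middle
- inlet_nut_b: a second such brass nut on the plate (bystander); origin under its middle
- purge_cover: loose clear plastic purge cover, a 64 mm disc 14 mm high, on the bench (bystander); origin under its middle
- wrench: loose steel wrench, 180 mm long, lying on the bench (bystander)
- grease_jar: loose grease jar, 52 mm across, 50 mm high, on the bench (bystander)
- parts_tray: loose grey parts tray, 160 x 120 x 35 mm, on the bench (bystander)

How it is judged (in metres and radians):
On the way, in this order (a step that is already met when the one before it is completed fails the run):
1. the pawl is lifted clear of the teeth (over 0.3 rad) with the wheel not yet turned (value of joint pawl above 0.3 rad and value of joint ratchet_wheel between -0.15 and 0.15 rad), for 0.2 s.
2. with the pawl still up, the wheel is pushed backward about one notch (0.36 to 0.69 rad) (value of joint pawl above 0.24 rad and value of joint ratchet_wheel between 0.36 and 0.69 rad), for 0.2 s.
At the end, for the whole second after the job is handed in: the wheel rests one notch backward (0.42 to 0.63 rad) and the pawl is fully down in the gap (under 0.08 rad) (value of joint pawl below 0.08 rad and value of joint ratchet_wheel between 0.42 and 0.63 rad and velocity of joint ratchet_wheel between -0.05 and 0.05 rad/s); the robot touches nothing.
It fails at once if the wheel is turned more than about a notch and a half backward (value of joint ratchet_wheel above 0.85 rad).
It fails at once if the wheel is turned forward, tightening the clamp (value of joint ratchet_wheel below -0.3 rad).
It fails at once if the peg or the thumb tab is taken between the fingers (distance between the grasp point and peg below 0.008 m or distance between the grasp point and thumb_tab below 0.008 m).
It fails at once if a loose part is lifted or shifted by more than 15 mm (distance of any of exhaust_tee, inlet_nut_a, inlet_nut_b, purge_cover, wrench, grease_jar, parts_tray from where it was at the start of the episode above 0.015 m).
It also fails if it takes over 56 s, if anything falls off the work surface, if the arm or the gripper's body presses on something with over 40 N, if the wrist force passes 120 N, or if a joint passes its speed limit or range.

## Working session

There is one attempt and no reset: what is moved stays moved. The work goes in short steps, Python scripts to look and compute and a tool call to move; the robot and the scene stay as the last step left them, time stands still between calls to the robot, and variables do not carry over. Pictures are saved under pics/ and viewed, at most 10 in all, crops included, and the job is handed in when it is done.

Besides the shell and the picture viewer there is one more tool, called after "Request:" as name(argument=value, ...) on one line, values as JSON. play_rows: Moves the arm, as the interface text tells. Shift numbers are shares of 0.15 m and turn numbers shares of 0.08 rad, none past 1 either way. Its arguments: {"type":"object","properties":{"rows":{"type":"array"},"squeeze":{"type":"number"}},"required":["rows"]}

```bash
mkdir -p pics; python3 - <<'E'
from plant import r
import cv2,pickle
d={}
for n in("scene","top"):
    c=r.capture(n); d[n]=c; cv2.imwrite(f"pics/{n}0.png",c["image"])
    print(n,c["fx"],c["distortion"],c["R"],c["t"])
pickle.dump(d,open("c.pkl","wb"))
print(r.get_state())
E
```

```text
scene 503.39471946140213 [-0.02818866  0.          0.          0.          0.        ] [[-0.64450842  0.76457964 -0.00518441]
 [ 0.66155859  0.55424086 -0.50513097]
 [-0.38333944 -0.32899095 -0.86302713]] [ 0.31101739 -0.28164394  1.38958125]
top 573.4607181245029 [-0.08162875  0.          0.          0.          0.        ] [[-0.02042024 -0.99972591 -0.01145049]
 [-0.99812432  0.02104598 -0.05748837]
 [ 0.0577136   0.01025509 -0.99828051]] [-0.00511658  0.50832698  1.4166347 ]
{'time_s': 0.1, 'joints': array([-5.17314138e+01,  2.05864478e+01,  6.40138459e-01, -1.70366711e-02,
       -7.01352624e+01, -1.65058975e+01]), 'qd': array([ 0.08713567, -0.05373225,  0.1234058 ,  0.06933687,  0.05864769,
       -0.00900343]), 'joint_torque': array([-7.64376691e-04, -5.84163415e+01,  2.93753064e+01,  7.01565340e+00,
        1.01463767e-02, -8.30884323e-05]), 'tcp_pos': array([ 0.25005114, -0.62647205,  0.19423705]), 'eef_rot': array([ 1.79917239e+02, -7.82116595e-03, -1.58243106e+02]), 'contact_force': array([ 0.87453905, -0.16135496,  0.07462534]), 'moment': array([ 0.00631284, -0.00444127,  0.02602634]), 'gripper_force': 0.0, 'gripper_width': 0.08780959225241958}
```

View pics/top0.png

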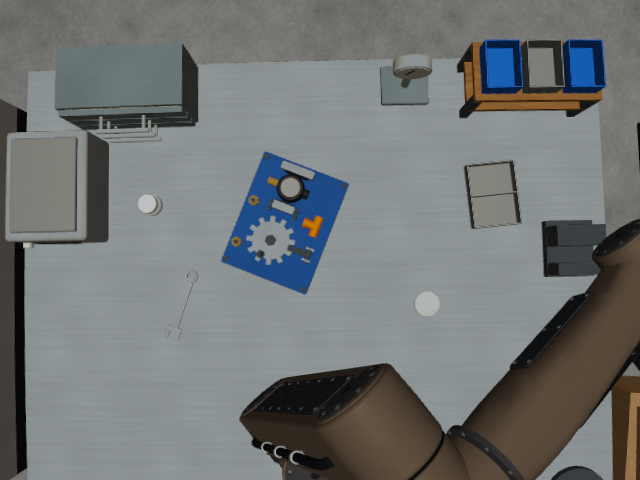

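View pics/scene0.png

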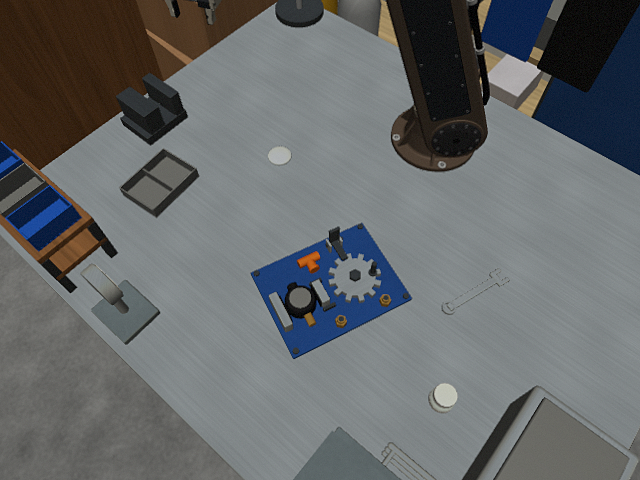

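The top view shows the plate's corners at (265,152), (348,184), (305,293) and (222,262), with the wheel at (270,240) and the pawl to its right. The scene view shows the corners at (251,273), (361,224), (411,297) and (295,357), with the tab near (334,236) and the peg near (374,268). Next I'll fit the pose and check it in enlarged crops.

```bash
cat >h.py <<'E'
import numpy as np,cv2,pickle
from scipy.optimize import least_squares
d=pickle.load(open("c.pkl","rb"))
def proj(c,X):
    K=np.array([[c["fx"],0,c["cx"]],[0,c["fy"],c["cy"]],[0,0,1]])
    return cv2.projectPoints(np.asarray(X,float).reshape(-1,1,3),cv2.Rodrigues(np.array(c["R"]))[0],np.array(c["t"],float),K,np.array(c["distortion"],float))[0][:,0]
def W(p,F): # fixture mm->world
    F=np.asarray(F,float);c,s=np.cos(p[2]),np.sin(p[2])
    return np.c_[p[0]+(c*F[:,0]-s*F[:,1])/1e3,p[1]+(s*F[:,0]+c*F[:,1])/1e3,F[:,2]/1e3]
E
python3 - <<'E'
from h import *
C=[[205,100,12],[205,-130,12],[-95,-130,12],[-95,100,12]]
obs={"top":[(265,152),(348,184),(305,293),(222,262)],"scene":[(295,357),(251,273),(361,224),(411,297)]}
for ks in(("top",),("scene",),("top","scene")):
    s=least_squares(lambda p:np.concatenate([(proj(d[k],W(p,C))-obs[k]).ravel() for k in ks]),[.5,.1,-.37])
    print(ks,s.x,np.abs(s.fun).max())
p=s.x
for k,(u,v,w,h) in{"top":(210,140,150,160),"scene":(245,215,175,150)}.items():
    z=5 if k=="top" else 5
    z=4
    im=cv2.resize(d[k]["image"][v:v+h,u:u+w],None,fx=z,fy=z,interpolation=cv2.INTER_CUBIC)
    # overlay
    pts=proj(d[k],W(p,C+[[0,0,44],[-41,11,77],[0,-99,91],[0,-54,42],[137,0,58]]))
    for q in pts: cv2.circle(im,tuple(int(a) for a in ((q-[u,v]+.5)*z)),3,(0,255,0),1)
    cv2.imwrite(f"pics/{k}1.png",im[:600,:800])
E
```

```text
('top',) [ 0.48452237  0.10358398 -0.38856625] 2.0985312668279903
('scene',) [ 0.48601572  0.10529309 -0.38300962] 2.5801603958806254
('top', 'scene') [ 0.48526171  0.10446754 -0.38555086] 2.940374073793322
```

View pics/scene1.png

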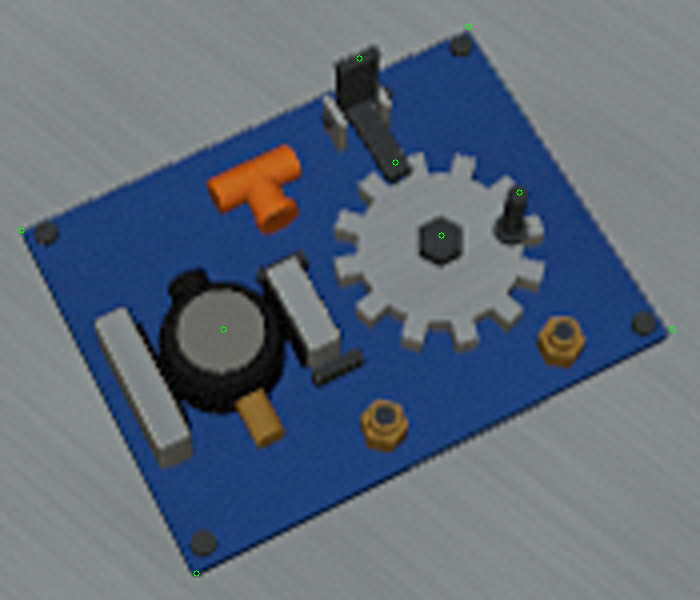

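View pics/top1.png

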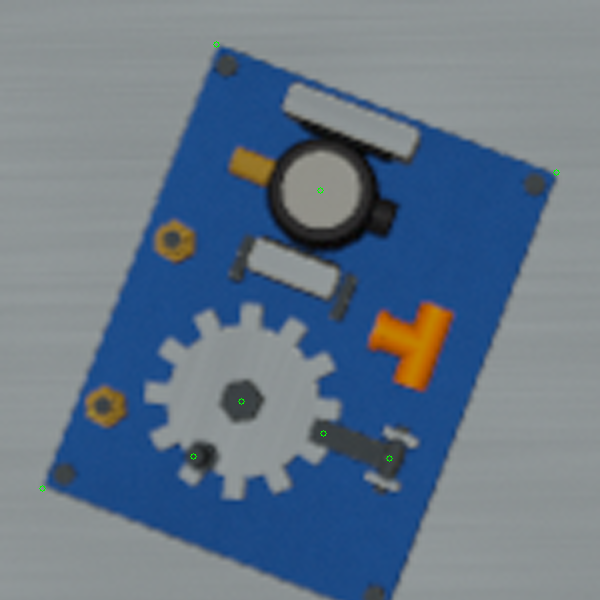

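The fit is good to about 2 mm: the hub, tab and peg overlays all coincide. The tool goes to yaw -112.1°, so tool x, y, z become fixture -y, -x, -z. First I'll turn it and shut the fingers.

Request:
play_rows(rows=[{"slide": [0, 0, 0], "delta_rot": [0, 0, -1], "fingers": -1}, {"slide": [0, 0, 0], "delta_rot": [0, 0, -1], "fingers": -1}, {"slide": [0, 0, 0], "delta_rot": [0, 0, -1], "fingers": -1}, {"slide": [0, 0, 0], "delta_rot": [0, 0, -1], "fingers": -1}, {"slide": [0, 0, 0], "delta_rot": [0, 0, -1], "fingers": -1}, {"slide": [0, 0, 0], "delta_rot": [0, 0, -1], "fingers": -1}, {"slide": [0, 0, 0], "delta_rot": [0, 0, -1], "fingers": -1}, {"slide": [0, 0, 0], "delta_rot": [0, 0, -1], "fingers": -1}])

```text
time_s: 1.1
tcp_pos: [0.2501, -0.6266, 0.1945]
eef_rot: [179.9, 0.0, -121.4]
contact_force: [-0.4, 0.5, -0.6]
gripper_width: 0.0131
gripper_force: 0.0
```

Request:
play_rows(rows=[{"slide": [0, 0, 0], "delta_rot": [0, 0, -1], "fingers": -1}, {"slide": [0, 0, 0], "delta_rot": [0, 0, -1], "fingers": -1}, {"slide": [0, 0, 0], "delta_rot": [0, 0, -0.06], "fingers": -1}])

```text
time_s: 1.48
tcp_pos: [0.2501, -0.6266, 0.1946]
eef_rot: [180.0, 0.0, -112.1]
contact_force: [0.0, 0.2, 0.8]
gripper_width: 0.0
gripper_force: 0.0
```

```bash
cat >s.py <<'E'
from h import *;from plant import r
import sys
p=[0.4853,0.1045,-0.3855]
s=r.get_state();t=s["tcp_pos"];c,n=np.cos(p[2]),np.sin(p[2]);a=t[:2]-p[:2]
f=np.array([c*a[0]+n*a[1],-n*a[0]+c*a[1],t[2]])*1e3
print("t",s["time_s"],"fix mm",f.round(1),"rot",s["eef_rot"].round(2),"F",s["contact_force"].round(1),"w",s["gripper_width"])
if len(sys.argv)>3:
    g=np.array(sys.argv[1:4],float)-f; print("slide tot",(np.array([-g[1],-g[0],-g[2]])/150).round(3))
E
python3 s.py 0 -80 120
```

```text
t 1.475 fix mm [  57.  -765.9  194.6] rot [ 1.7996e+02  3.0000e-02 -1.1215e+02] F [0.  0.2 0.8] w 4.88903917390468e-05
slide tot [-4.573  0.38   0.497]
```

Request:
play_rows(rows=[{"slide": [-0.2, 0.02, 0], "delta_rot": [0, 0, 0], "fingers": -1}, {"slide": [-0.36, 0.03, 0], "delta_rot": [0, 0, 0], "fingers": -1}, {"slide": [-0.36, 0.03, 0], "delta_rot": [0, 0, 0], "fingers": -1}, {"slide": [-0.36, 0.03, 0], "delta_rot": [0, 0, 0], "fingers": -1}, {"slide": [-0.36, 0.03, 0], "delta_rot": [0, 0, 0], "fingers": -1}, {"slide": [-0.36, 0.03, 0], "delta_rot": [0, 0, 0], "fingers": -1}, {"slide": [-0.36, 0.03, 0], "delta_rot": [0, 0, 0], "fingers": -1}, {"slide": [-0.36, 0.03, 0], "delta_rot": [0, 0, 0], "fingers": -1}])

```text
time_s: 2.48
tcp_pos: [0.3721, -0.2343, 0.1952]
eef_rot: [-180.0, 0.0, -112.3]
contact_force: [1.3, -0.4, 0.0]
gripper_width: 0.0003
gripper_force: 0.0
```

Request:
play_rows(rows=[{"slide": [-0.36, 0.03, 0], "delta_rot": [0, 0, 0], "fingers": -1}, {"slide": [-0.36, 0.03, 0], "delta_rot": [0, 0, 0], "fingers": -1}, {"slide": [-0.36, 0.03, 0], "delta_rot": [0, 0, 0], "fingers": -1}, {"slide": [-0.36, 0.03, 0.1], "delta_rot": [0, 0, 0], "fingers": -1}, {"slide": [-0.3, 0.03, 0.2], "delta_rot": [0, 0, 0], "fingers": -1}, {"slide": [-0.12, 0, 0.2], "delta_rot": [0, 0, 0], "fingers": -1}, {"slide": [0, 0, 0], "delta_rot": [0, 0, 0], "fingers": -1}])

```text
time_s: 3.35
tcp_pos: [0.4548, 0.0314, 0.1181]
eef_rot: [179.8, -0.2, -112.1]
contact_force: [-0.1, -1.2, -0.6]
gripper_width: 0.0002
gripper_force: 0.0
```

```bash
python3 s.py 0 -78 71; python3 - <<'E'
from plant import r
import cv2
i=r.capture("scene")["image"][190:310,260:440]
cv2.imwrite("pics/a.png",cv2.resize(i,None,fx=4,fy=4,interpolation=cv2.INTER_CUBIC))
E
```

```text
t 3.35 fix mm [ -0.8 -79.1 118.1] rot [ 179.81   -0.19 -112.12] F [-0.1 -1.2 -0.6] w 0.0002420316285054807
slide tot [-0.008 -0.005  0.314]
```

View pics/a.png

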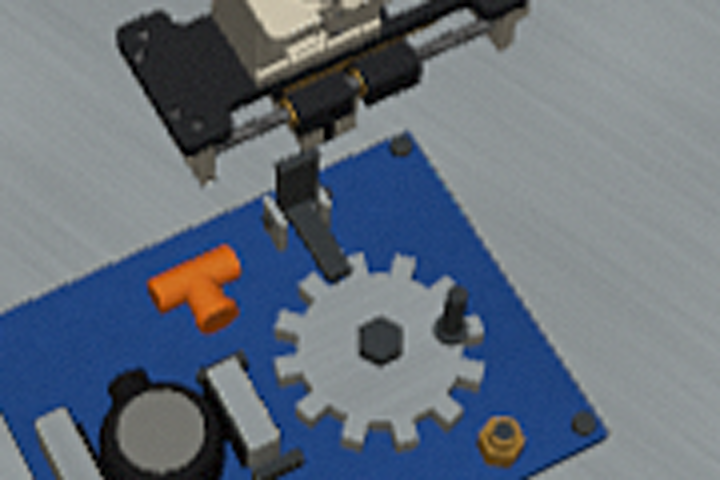

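The shut fingertips end near crop (320,145), just above the tab's top (297,155). I'll check this against the projection before going down.

```bash
python3 - <<'E'
from h import *
p=[0.4853,0.1045,-0.3855]
print(((proj(d["scene"],W(p,[[-.8,-79,118],[-.8,-99,91],[-.8,-79,91],[20,-79,118],[-20,-79,118]]))-[260,190]+.5)*4).round())
E
```

```text
[[319. 160.]
 [300. 158.]
 [318. 185.]
 [286. 175.]
 [350. 146.]]
```

Request:
play_rows(rows=[{"slide": [-0.02, -0.005, 0.1], "delta_rot": [0, 0, 0], "fingers": -1}, {"slide": [0, 0, 0.12], "delta_rot": [0, 0, 0], "fingers": -1}, {"slide": [0, 0, 0.094], "delta_rot": [0, 0, 0], "fingers": -1}, {"slide": [0.02, 0, 0], "delta_rot": [0, 0, 0], "fingers": -1}, {"slide": [0.02, 0, 0], "delta_rot": [0, 0, 0], "fingers": -1}, {"slide": [0.02, 0, 0], "delta_rot": [0, 0, 0], "fingers": -1}])

```text
time_s: 4.15
tcp_pos: [0.455, 0.025, 0.0737]
eef_rot: [-179.9, 0.1, -112.1]
contact_force: [-0.4, -0.6, 0.2]
gripper_width: 0.0008
gripper_force: 0.0
```

Request:
play_rows(rows=[{"slide": [0.02, 0, 0], "delta_rot": [0, 0, 0], "fingers": -1}, {"slide": [0.02, 0, 0], "delta_rot": [0, 0, 0], "fingers": -1}])

```text
time_s: 4.4
tcp_pos: [0.4524, 0.0194, 0.0732]
eef_rot: [-180.0, 0.0, -112.1]
contact_force: [0.4, -0.1, -0.2]
gripper_width: 0.0003
gripper_force: 0.0
```

```bash
python3 s.py 0 -103.5 71; python3 - <<'E'
from plant import r
import cv2
i=r.capture("scene")["image"][190:310,260:440]
cv2.imwrite("pics/b.png",cv2.resize(i,None,fx=4,fy=4,interpolation=cv2.INTER_CUBIC))
E
```

```text
t 4.4 fix mm [  1.5 -91.2  73.2] rot [-1.7998e+02  2.0000e-02 -1.1213e+02] F [ 0.4 -0.1 -0.2] w 0.0002944056205267107
slide tot [0.082 0.01  0.015]
```

View pics/b.png

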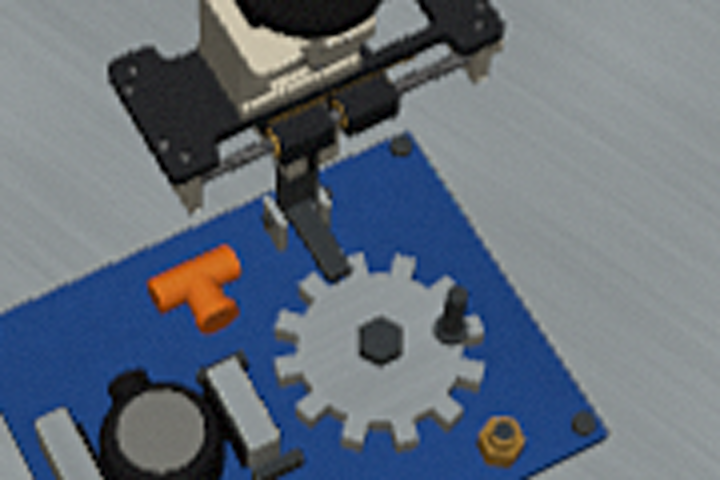

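The fingertip is now in front of the tab's wheel-side face, near (325,175), and there is no contact yet. I'll keep pushing.

Request:
play_rows(rows=[{"slide": [0.02, 0, 0], "delta_rot": [0, 0, 0], "fingers": -1}, {"slide": [0.02, 0, 0], "delta_rot": [0, 0, 0], "fingers": -1}])

```text
time_s: 4.7
tcp_pos: [0.45, 0.0139, 0.073]
eef_rot: [180.0, -0.0, -112.1]
contact_force: [-0.5, 0.8, 0.8]
gripper_width: 0.0008
gripper_force: 0.0
```

Request:
play_rows(rows=[{"slide": [0.02, 0, 0], "delta_rot": [0, 0, 0], "fingers": -1}, {"slide": [0.02, 0, 0], "delta_rot": [0, 0, 0], "fingers": -1}])

```text
time_s: 4.95
tcp_pos: [0.4478, 0.0083, 0.073]
eef_rot: [180.0, -0.0, -112.1]
contact_force: [-0.2, -0.1, 0.3]
gripper_width: 0.0002
gripper_force: 0.0
```

```bash
python3 s.py; python3 - <<'E'
from plant import r
import cv2
i=r.capture("scene")["image"][210:270,300:400]
cv2.imwrite("pics/c.png",cv2.resize(i,None,fx=7,fy=7,interpolation=cv2.INTER_CUBIC))
E
```

```text
t 4.95 fix mm [   1.4 -103.3   73. ] rot [ 180.     -0.   -112.13] F [-0.2 -0.1  0.3] w 0.00017214722078843548
```

View pics/c.png

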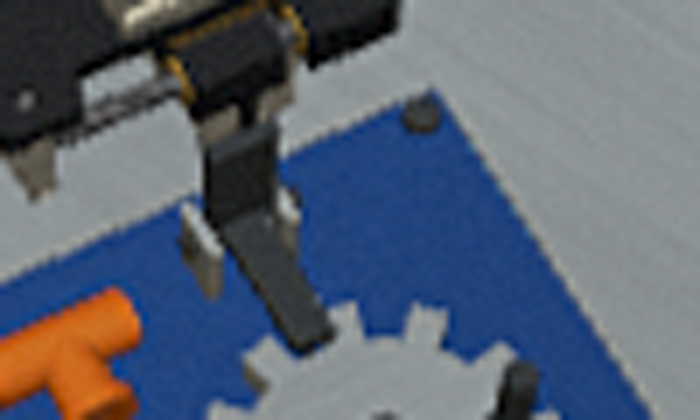

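In this view the tab is unmoved near (240,130), and the fingers seem to be hidden behind it. I'll make one montage with projections drawn in to settle where they are.

```bash
cat >m.py <<'E'
from h import *;from plant import r
import sys
p=[0.4853,0.1045,-0.3855]
def mont(name,boxes):
    out=[]
    for k,(u,v,w,h) in boxes.items():
        t=r.get_state()["tcp_pos"]
        c=r.capture(k); im=c["image"]; z=400/w
        im=cv2.resize(im[v:v+h,u:u+w],(400,300),interpolation=cv2.INTER_CUBIC)
        if k!="wrist":
            q=(proj(c,np.array([t,t+[0,0,.02]]))-[u,v]+.5)*z
            for a,col in zip(q,((0,255,0),(0,0,255))): cv2.circle(im,tuple(int(b) for b in a),2,col,-1)
        else: print(np.array(c["T_tool_cam"]).round(3),c["fx"],c["cx"],c["cy"])
        out.append(im)
    while len(out)<4: out.append(np.zeros_like(out[0]))
    cv2.imwrite(name,np.vstack([np.hstack(out[:2]),np.hstack(out[2:4])]))
E
python3 -c "
from m import *
mont('pics/d.png',{'scene':(300,200,80,60),'top':(240,200,100,75),'wrist':(0,0,640,480)})"
```

```text
[[-0.    -0.969 -0.246  0.067]
 [ 1.    -0.001  0.001 -0.   ]
 [-0.001 -0.246  0.969 -0.189]
 [ 0.     0.     0.     1.   ]] 354.80726497540047 319.0371163651099 236.93209058085213
```

View pics/d.png

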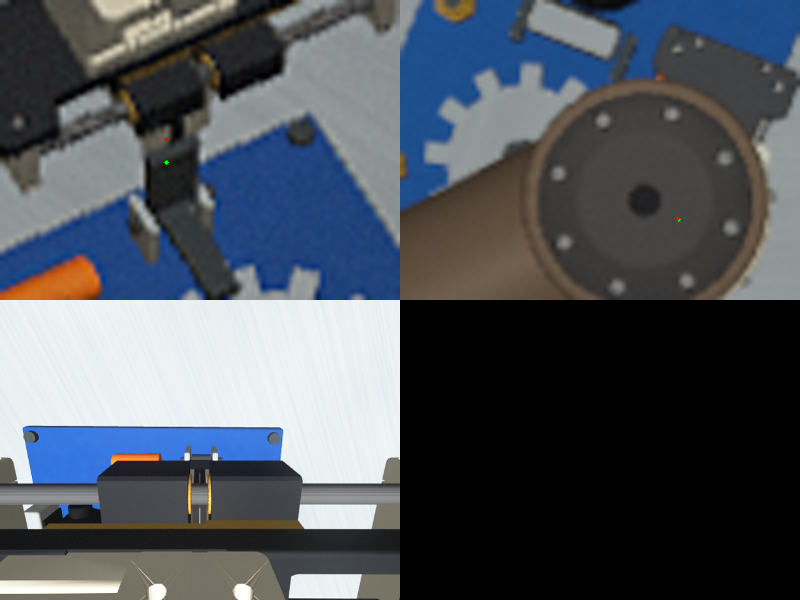

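The montage leaves it unclear whether the finger is in front of the tab or behind it. The dark pads look just like the tab, so I'll compare pixel values with the start picture.

```bash
python3 - <<'E'
from h import *;from plant import r
n=r.capture("scene")["image"].mean(2).astype(int);o=d["scene"]["image"].mean(2).astype(int)
np.set_printoptions(linewidth=200)
print("cols 326-350, old/new")
for v in range(222,246): print(v,o[v,326:346],"|",n[v,326:346])
t=r.get_state()["tcp_pos"]
print((proj(d["scene"],[t])).round(1), proj(d["top"],[t+[0,0,h] for h in(0,.1,.2,.3,.4)]).round(1).tolist())
print("diff nose",np.abs(n-o)[244:262,338:352].max(1))
E
```

```text
cols 326-350, old/new
222 [135 133 135 134 134 135 134 136 138 136 135 138 134 136 135 138 137 139 137 137] | [ 77  46  22  29  22  11  16  17   9  19   7  13  24  46  71  87 144 155 154 150]
223 [133 136 133 133 134 137 135 134 135 137 138 139 136 137 134 135 138 138 140 139] | [ 56  48  10  20  17  12   6  20  17  13  21  49  79  81  83  90 143 153 151 149]
224 [133 135 135 137 135 134 135 137 136 138 137 138 140 141 137 136 135 138 138 139] | [ 44  29  12  12  12  10   6   8  10  10  28  83  94  85  81  88 140 153 150 151]
225 [134 133 132 133 136 137 136 135 137 139 139 140 143 144 140 139 135 135 138 137] | [ 95   0   6   8  11  17  51  77  26   1  31  92  85  87 105  98 148 148 152 150]
226 [136 137 135 134 133 138 138 137 142 143 141 104  98 118 142 140 138 135 136 135] | [140  13   3  19  46  75  85  92  26   2  43 111  78 105 150 141 151 150 147 148]
227 [136 137 137 136 134 135 138 143 143 110  93  56  47  84 148 140 139 137 140 135] | [153  87  37  64  83  89  90  88  15   3  33  85  61  93 164 156 153 151 150 149]
228 [133 137 136 141 143 140 116 113  96  58  47  52  44  
[... 2464 characters left out ...]
53  69  81  73  76  73  77]
243 [ 50  60 133 149 113  38  52  52  51  52  52  49  50  53  68  78  69  68  68  67] | [ 54  65 145 162 122  38  56  59  55  55  51  57  53  55  72  84  73  75  76  75]
244 [ 46  52  89 163 143  39  38  59  53  50  50  50  53  48  60  77  65  68  69  71] | [ 51  56  98 176 152  46  42  63  58  57  56  57  57  55  70  81  72  77  82  77]
245 [ 28  44  51 120 151 123  28  38  51  55  49  52  51  55  56  63  62  70  70  69] | [ 28  49  56 130 163 134  30  36  57  59  55  54  60  56  59  69  68  77  75  72]
[[332.8 232.2]] [[308.9, 254.2], [307.6, 253.5], [306.1, 252.6], [304.3, 251.7], [302.2, 250.5]]
diff nose [13  9 11 10  9  7 10 10 12 11 15 13 16 12 14 12 15 17]
```

The tab hasn't moved. The finger ends line up with points about 20 mm above the stated TCP, so the visible tips passed over the tab's top. I'll back off and go down lower. I'll also shift 12 mm in x so the grasp point keeps clear of the tab point.

Request:
play_rows(rows=[{"slide": [0, 0, -0.2], "delta_rot": [0, 0, 0], "fingers": -1}, {"slide": [-0.1, -0.035, 0], "delta_rot": [0, 0, 0], "fingers": -1}, {"slide": [-0.1, -0.035, 0], "delta_rot": [0, 0, 0], "fingers": -1}, {"slide": [0, 0, 0.15], "delta_rot": [0, 0, 0], "fingers": -1}, {"slide": [0, 0, 0.1], "delta_rot": [0, 0, 0], "fingers": -1}, {"slide": [0, 0, 0.05], "delta_rot": [0, 0, 0], "fingers": -1}])

```text
time_s: 5.95
tcp_pos: [0.4684, 0.0325, 0.0564]
eef_rot: [179.9, -0.1, -112.1]
contact_force: [0.1, 0.9, -0.3]
gripper_width: 0.0002
gripper_force: 0.0
```

```bash
python3 s.py 12 -75 58; python3 - <<'E'
from h import *;from plant import r
n=r.capture("scene")["image"].mean(2).astype(int)
np.set_printoptions(linewidth=200)
t=r.get_state()["tcp_pos"];q=proj(d["scene"],[t,t+[0,0,.019]]);print(q.round(1))
u,v=q[0].astype(int)
print("cols",u-12)
for y in range(v-14,v+8): print(y,n[y,u-12:u+14])
E
```

```text
t 5.95 fix mm [ 11.4 -73.1  56.4] rot [ 1.7990e+02 -1.1000e-01 -1.1211e+02] F [ 0.1  0.9 -0.3] w 0.0002091344656166732
slide tot [ 0.013 -0.004 -0.01 ]
[[335.1 247.6]
 [335.2 243.4]]
cols 323
233 [10 11 11 25 43 48 55 44 42 36 34 36 40 37 42 33 37 36 35 38 51 39 49 49 13 14]
234 [ 3 14  8 15 40 43 39 36 36 41 39 39 38 39 39 38 43 40 36 37 42 78 34 32  5  3]
235 [119  57   3  34  46  35  36  36  37  38  35  37  39  40  38  40  40  38  29  19  42  93  14   8   9  12]
236 [154  98  34  49  80  69  31  38  35  39  40  38  41  39  40  34  27  21  16  10  45  98  65  34  10  43]
237 [159 143  67  55  92 162  19  35  37  36  41  38  38  33  30  28  12  17  18  11  43  95  79  70  67  71]
238 [106 124  76  75  79 121  55  35  36  39  43  32  29  13  21  14  19  14  11  16  51  89  74  81  83  81]
239 [66 90 69 66 64 56 90 28 39 30 24 16 17 18 15  8  6 15 40 48 79 85 78 77 78 75]
240 [ 92 107  87  69  49  56 106   3  26  17  14  14  14  16  13   4  38  84  79  81  91  77  75  78  72  74]
241 [ 98  88  61  75 139  76  67  13  15  12  15  17  13  11   9  14  55  97  93  84  80  70  76  74  75  
[... 577 characters left out ...]
71 81 64 77 66 32 61 58 60 56 56 57 55 64 81 78 76 76 77 76]
248 [79 80 74 74 72 67 74 86 77 79 80 35 48 60 57 56 57 56 56 59 67 82 73 80 75 76]
249 [80 76 75 79 75 66 73 87 76 77 79 62 48 60 57 58 55 56 57 57 58 82 75 80 79 77]
250 [75 76 75 78 79 73 67 86 74 76 80 79 66 31 58 56 57 55 57 56 57 72 79 81 78 78]
251 [72 78 76 77 78 78 67 82 72 74 77 80 74 37 49 56 60 59 57 59 53 59 73 77 76 78]
252 [77 77 80 77 76 76 76 78 75 78 76 78 78 68 47 62 61 54 57 57 57 64 97 76 75 72]
253 [ 79  78  76  77  78  73  74  76  78  80  75  80  78  81  67  41  59  58  59  58  57  57  79  64  89 106]
254 [ 76  79  78  77  80  81  80  79  79  78  79  78  76  76  78  37  49  58  57  54  56  55  54  75 152 146]
```

Request:
play_rows(rows=[{"slide": [0, 0, 0.02], "delta_rot": [0, 0, 0], "fingers": -1}, {"slide": [0.03, 0, 0], "delta_rot": [0, 0, 0], "fingers": -1}, {"slide": [0.03, 0, 0], "delta_rot": [0, 0, 0], "fingers": -1}, {"slide": [0.02, 0, 0], "delta_rot": [0, 0, 0], "fingers": -1}])

```text
time_s: 6.5
tcp_pos: [0.4644, 0.0209, 0.0553]
eef_rot: [-180.0, 0.0, -112.1]
contact_force: [-0.1, 0.9, -0.3]
gripper_width: 0.0006
gripper_force: 0.0
```

Request:
play_rows(rows=[{"slide": [0.02, 0, 0], "delta_rot": [0, 0, 0], "fingers": -1}, {"slide": [0.02, 0, 0], "delta_rot": [0, 0, 0], "fingers": -1}])

```text
time_s: 6.75
tcp_pos: [0.4623, 0.0157, 0.0552]
eef_rot: [-180.0, 0.0, -112.1]
contact_force: [0.2, 2.0, 0.2]
gripper_width: 0.0006
gripper_force: 0.7
```

Request:
play_rows(rows=[{"slide": [0.02, 0, 0], "delta_rot": [0, 0, 0], "fingers": -1}, {"slide": [0.02, 0, 0], "delta_rot": [0, 0, 0], "fingers": -1}])

```text
time_s: 7.0
tcp_pos: [0.4598, 0.01, 0.055]
eef_rot: [-180.0, 0.0, -112.1]
contact_force: [0.6, 0.8, -0.2]
gripper_width: 0.0005
gripper_force: 0.7
```

```bash
python3 s.py; python3 - <<'E'
from h import *;from plant import r
n=r.capture("scene")["image"].mean(2).astype(int);o=d["scene"]["image"].mean(2).astype(int)
print("diff nose",np.abs(n-o)[244:262,338:352].max(1))
E
```

```text
t 7.0 fix mm [ 11.9 -97.1  55. ] rot [-1.7999e+02  1.0000e-02 -1.1212e+02] F [ 0.6  0.8 -0.2] w 0.00045608185008408553
diff nose [ 11   8   9  11  13  16   9  13  31  29  71  37  61 116  93  50  44  21]
```

Contact: the nose has started to move. I'll push further and estimate the angle from the bar end in the image.

Request:
play_rows(rows=[{"slide": [0.02, 0, 0], "delta_rot": [0, 0, 0], "fingers": -1}, {"slide": [0.02, 0, 0], "delta_rot": [0, 0, 0], "fingers": -1}, {"slide": [0.02, 0, 0], "delta_rot": [0, 0, 0], "fingers": -1}])

```text
time_s: 7.42
tcp_pos: [0.4564, 0.0015, 0.055]
eef_rot: [-180.0, 0.0, -112.1]
contact_force: [-0.1, 1.5, 0.1]
gripper_width: 0.0007
gripper_force: 0.5
```

```bash
python3 s.py; cat >n.py <<'E'
from h import *;from plant import r
p=[0.4853,0.1045,-0.3855]
np.set_printoptions(linewidth=200)
n=r.capture("scene")["image"].mean(2).astype(int);o=d["scene"]["image"].mean(2).astype(int)
for a in(0,.15,.3,.45,.6,.75):
    # bar end top corner edge: 53 from pin toward +y, 4 above
    f=lambda s,h:[[x,-99+s*np.cos(a)-h*np.sin(a),38+s*np.sin(a)+h*np.cos(a)] for x in(-8,0,8)]
    print(a,"end top",proj(d["scene"],W(p,f(53,4))).round(1).tolist())
for v in range(240,262): print(v,o[v,334:354],"|",n[v,334:354])
E
python3 n.py
```

```text
t 7.425 fix mm [  12.  -106.2   55. ] rot [-179.99    0.   -112.12] F [-0.1  1.5  0.1] w 0.0006946977979906622
0 end top [[348.0, 256.3], [345.0, 257.8], [341.9, 259.2]]
0.15 end top [[347.9, 254.3], [344.8, 255.7], [341.8, 257.2]]
0.3 end top [[347.5, 251.9], [344.5, 253.3], [341.4, 254.8]]
0.45 end top [[346.9, 249.2], [343.8, 250.6], [340.7, 252.1]]
0.6 end top [[346.1, 246.2], [343.0, 247.6], [339.9, 249.1]]
0.75 end top [[345.0, 243.1], [341.9, 244.5], [338.8, 246.0]]
240 [ 26  35  42  51  43  58 120 149 124  62  66  68  69  72  66  65  69  70  71  69] | [ 52  58  58  57  46  64 130 163 139  68  73  74  77  78  76  75  76  76  79  73]
241 [ 48  53  53  57  79  47  71 109 106  63  67  71  68  70  67  70  66  70  71  69] | [ 55  57  52  53  50  53  79 116 114  72  71  75  72  75  77  74  74  77  76  77]
242 [55 51 52 52 64 48 65 74 65 67 69 66 68 68 69 70 68 70 69 69] | [57 52 53 52 55 51 57 87 74 75 72 78 74 72 77 76 76 76 75 78]
243 [51 52 52 49 50 53 68 78 69 68 68 67 68 63 67 71 67 67 68 70] | [57 53 54 54 54 57 57 76 77 79 79 80 73 76 78 74 76 73 78 75]
244 [53 50 50 50 53 48
[... 1977 characters left out ...]
149 152 142  57  60]
258 [ 69  64  70 101 128  92  54  34  56  52  35  33  23  64 137 142 141 139 103 108] | [ 75  71  77 109 140  98  70  74  75  65  68  66  77 159 148 151 152 149 115 116]
259 [ 66  68 100 135 146 128  84  19  30  28  19  51  90 127 143 138 138 137 128 134] | [ 72  74 109 148 156 140  96  66  73  73  67  70  98 155 150 149 148 147 141 144]
260 [ 88 116 135 141 140 143 129  77  36  29  64 124 132 142 133 131 133 136 137 135] | [ 95 127 145 155 155 153 139  95  66  71 104 135 140 152 147 145 145 147 146 150]
261 [ 83 122 148 143 139 140 141 129 106 116 123 141 137 132 133 135 134 137 135 134] | [ 91 132 159 152 147 151 154 139 116 133 140 152 148 145 145 146 147 146 146 146]
```

The bar end has risen about 5 px, which is roughly 0.33 rad. I'll push about 5 mm more, hold, then retreat and lift.

Request:
play_rows(rows=[{"slide": [0.02, 0, 0], "delta_rot": [0, 0, 0], "fingers": -1}, {"slide": [0.02, 0, 0], "delta_rot": [0, 0, 0], "fingers": -1}, {"slide": [0, 0, 0], "delta_rot": [0, 0, 0], "fingers": -1}, {"slide": [0, 0, 0], "delta_rot": [0, 0, 0], "fingers": -1}, {"slide": [-0.05, 0, 0], "delta_rot": [0, 0, 0], "fingers": -1}, {"slide": [0, 0, -0.2], "delta_rot": [0, 0, 0], "fingers": -1}, {"slide": [0, 0, -0.1], "delta_rot": [0, 0, 0], "fingers": -1}])

```text
time_s: 8.35
tcp_pos: [0.4576, 0.0038, 0.1009]
eef_rot: [-180.0, 0.0, -112.1]
contact_force: [0.5, 0.4, -0.8]
gripper_width: 0.0001
gripper_force: 0.0
```

```bash
python3 s.py -30 -25 100; python3 n.py | tail -22 | sed 's/.*|//' | cat -n | sed -n 1,20p
```

```text
t 8.35 fix mm [  12.2 -103.7  100.9] rot [-1.7997e+02  3.0000e-02 -1.1210e+02] F [ 0.5  0.4 -0.8] w 9.766065212557382e-05
slide tot [-0.525  0.281  0.006]
     1	 [ 56  61  57  54  49  66 128 162 137  69  75  75  70  74  76  78  77  75  77  73]
     2	 [ 58  54  51  51  48  54  79 116 110  68  73  75  76  76  73  78  77  74  76  78]
     3	 [56 50 57 52 49 54 56 86 73 70 76 78 76 74 73 75 77 75 77 76]
     4	 [55 51 51 53 53 52 54 67 75 75 77 77 79 75 72 76 75 75 76 77]
     5	 [60 54 53 52 53 54 51 54 62 78 75 77 77 73 73 76 75 77 75 72]
     6	 [41 55 54 53 53 51 52 51 55 68 77 76 76 75 74 73 76 75 78 73]
     7	 [39 39 53 54 55 54 55 55 53 61 70 76 76 74 73 78 75 74 72 76]
     8	 [70 28 42 59 53 52 55 53 51 56 62 69 78 74 75 76 75 74 76 75]
     9	 [77 59 30 47 57 52 50 52 53 54 49 60 80 77 77 75 75 76 74 78]
    10	 [78 78 63 23 46 57 51 53 51 55 52 55 67 82 79 77 74 75 73 74]
    11	 [74 75 78 47 30 53 59 51 53 52 55 56 54 65 76 75 74 74 76 77]
    12	 [73 75 77 72 28 34 55 57 50 58 52 48 48 58 79 72 75 73 76 75]
    13	 [75 73 76 80 66 38 36 62 51 50 48 45 41 46 74 70 66 73 75 75]
    14	 [ 75  75  76  75  79  69  35  48  45  44  43  36  69  79 105 122 136  67  74  71]
    15	 [ 77  73  76  72  78  78  67  49  37  33  46  65 151 141 142 151 155  79  72  77]
    16	 [ 77  75  79  75  77  78  78  70  42  39  44  64 150 156 153 154 150  99  68  68]
    17	 [ 75  79  74  72  76  73  78  75  57  45  34  58 123 157 150 150 150 120  65  73]
    18	 [ 76  76  75  72  86  68  74  75  70  71  65  55 101 156 149 149 152 141  56  64]
    19	 [ 75  73  75 110 141  96  69  74  76  75  71  65  74 157 150 149 150 149 112 114]
    20	 [ 71  74 108 147 156 139  96  64  70  69  72  69  97 156 148 150 149 150 143 144]
```

The pawl is at about 0.37 rad. For margin I'll go back along the same path and push to about 0.5.

Request:
play_rows(rows=[{"slide": [-0.03, 0, 0], "delta_rot": [0, 0, 0], "fingers": -1}, {"slide": [0, 0, 0.15], "delta_rot": [0, 0, 0], "fingers": -1}, {"slide": [0, 0, 0.15], "delta_rot": [0, 0, 0], "fingers": -1}, {"slide": [0.06, 0, 0], "delta_rot": [0, 0, 0], "fingers": -1}, {"slide": [0.04, 0, 0], "delta_rot": [0, 0, 0], "fingers": -1}, {"slide": [0.03, 0, 0], "delta_rot": [0, 0, 0], "fingers": -1}, {"slide": [0, 0, 0], "delta_rot": [0, 0, 0], "fingers": -1}, {"slide": [0, 0, 0], "delta_rot": [0, 0, 0], "fingers": -1}])

```text
time_s: 9.4
tcp_pos: [0.4516, -0.0107, 0.0554]
eef_rot: [-180.0, 0.0, -112.1]
contact_force: [-0.7, -0.1, -0.0]
gripper_width: 0.0005
gripper_force: 0.0
```

```bash
python3 s.py ; python3 n.py | tail -22 | sed 's/.*|//' | cat -n | sed -n 4,18p
```

```text
t 9.4 fix mm [  12.1 -119.4   55.4] rot [-1.7996e+02  4.0000e-02 -1.1214e+02] F [-0.7 -0.1 -0. ] w 0.0004930021924743004
     4	 [54 55 49 52 49 50 53 75 73 75 76 77 75 75 76 77 76 75 80 77]
     5	 [55 51 54 53 52 51 54 57 69 78 78 77 74 78 74 74 75 77 74 75]
     6	 [36 55 53 47 52 53 49 49 55 69 79 76 78 75 71 74 74 75 74 73]
     7	 [34 35 58 53 52 52 51 49 52 55 70 75 76 76 73 78 74 74 76 74]
     8	 [67 32 37 48 50 52 50 50 53 51 56 70 79 77 73 75 75 76 73 76]
     9	 [78 68 33 35 56 48 53 50 54 53 49 60 72 79 76 78 73 76 74 76]
    10	 [78 76 69 35 40 58 51 51 52 48 52 56 61 79 79 75 71 73 76 73]
    11	 [76 77 77 66 38 37 54 51 54 56 51 54 49 65 79 75 72 76 74 76]
    12	 [76 77 80 78 64 36 40 56 50 53 49 43 47 60 79 78 73 73 74 74]
    13	 [73 77 78 81 80 67 34 55 50 48 46 39 73 67 72 71 68 73 73 74]
    14	 [ 77  77  74  75  76  78  65  44  38  35  48  44  74  88 102 122 136  66  74  74]
    15	 [ 79  74  76  79  75  79  80  69  37  37  49  67 145 141 143 153 155  77  71  76]
    16	 [ 76  75  76  76  78  75  78  76  42  48  42  65 151 158 151 152 152 101  68  73]
    17	 [ 78  75  76  76  73  75  74  76  70  51  54  63 125 158 149 151 151 120  67  75]
    18	 [ 75  73  72  70  86  72  71  74  76  67  68  65 101 157 151 150 154 140  59  65]
```

The force is zero, so the tip slid over the leaning tab's top. I'll lift, return, and push again about 10 mm lower.

Request:
play_rows(rows=[{"slide": [0, 0, -0.3], "delta_rot": [0, 0, 0], "fingers": -1}, {"slide": [-0.12, -0.02, 0], "delta_rot": [0, 0, 0], "fingers": -1}, {"slide": [-0.12, 0, 0], "delta_rot": [0, 0, 0], "fingers": -1}, {"slide": [0, 0, 0.2], "delta_rot": [0, 0, 0], "fingers": -1}, {"slide": [0, 0, 0.1], "delta_rot": [0, 0, 0], "fingers": -1}, {"slide": [0, 0, 0.04], "delta_rot": [0, 0, 0], "fingers": -1}, {"slide": [0, 0, 0.02], "delta_rot": [0, 0, 0], "fingers": -1}])

```text
time_s: 10.32
tcp_pos: [0.4676, 0.0217, 0.0454]
eef_rot: [180.0, -0.0, -112.1]
contact_force: [0.2, -0.3, -0.3]
gripper_width: 0.0005
gripper_force: 0.0
```

Request:
play_rows(rows=[{"slide": [0.03, 0, 0], "delta_rot": [0, 0, 0], "fingers": -1}, {"slide": [0.03, 0, 0], "delta_rot": [0, 0, 0], "fingers": -1}, {"slide": [0.03, 0, 0], "delta_rot": [0, 0, 0], "fingers": -1}, {"slide": [0.03, 0, 0], "delta_rot": [0, 0, 0], "fingers": -1}])

```text
time_s: 10.82
tcp_pos: [0.4609, 0.0044, 0.0463]
eef_rot: [-180.0, 0.0, -112.1]
contact_force: [-0.7, 0.5, 0.6]
gripper_width: 0.0002
gripper_force: 0.0
```

Request:
play_rows(rows=[{"slide": [0.03, 0, 0], "delta_rot": [0, 0, 0], "fingers": -1}, {"slide": [0.02, 0, 0], "delta_rot": [0, 0, 0], "fingers": -1}, {"slide": [0, 0, 0], "delta_rot": [0, 0, 0], "fingers": -1}])

```text
time_s: 11.2
tcp_pos: [0.4582, -0.0023, 0.046]
eef_rot: [-180.0, 0.0, -112.1]
contact_force: [0.6, 0.2, 0.4]
gripper_width: 0.0006
gripper_force: 0.1
```

```bash
python3 s.py ; python3 n.py | tail -22 | sed 's/.*|//' | cat -n | sed -n 1,18p
```

```text
t 11.2 fix mm [  15.  -109.2   46. ] rot [-1.7999e+02  1.0000e-02 -1.1214e+02] F [0.6 0.2 0.4] w 0.0006020804260396434
     1	 [ 57  56  56  49  50  63 132 163 137  72  70  76  77  78  76  76  74  77  78  75]
     2	 [ 54  53  51  49  47  54  78 119 114  70  75  75  74  77  76  76  75  74  77  77]
     3	 [50 51 47 49 46 46 64 87 71 73 74 76 73 76 75 77 77 77 75 77]
     4	 [54 49 52 49 50 50 56 68 64 78 79 77 76 75 77 74 75 73 78 77]
     5	 [52 55 52 50 49 50 46 51 57 68 78 78 75 75 75 75 74 76 79 75]
     6	 [28 45 52 49 47 49 51 50 48 63 68 78 76 78 74 75 75 76 78 74]
     7	 [32 26 49 51 51 51 53 49 50 48 63 73 76 78 70 71 78 72 76 77]
     8	 [67 32 27 45 54 56 48 48 50 48 51 60 62 80 80 75 75 73 76 75]
     9	 [81 67 38 27 47 51 48 48 53 51 50 51 53 80 80 77 76 76 76 77]
    10	 [77 79 65 29 31 47 52 57 51 57 52 50 61 79 77 75 75 79 75 77]
    11	 [76 75 77 65 35 27 49 55 53 53 51 47 52 66 80 76 72 76 73 72]
    12	 [76 73 80 78 66 29 26 58 55 49 49 49 77 72 76 77 75 75 73 76]
    13	 [76 79 77 83 78 62 36 61 45 31 48 51 78 76 71 67 72 73 75 73]
    14	 [ 76  79  75  73  78  77  74  81  37  42  49  54  75  88 104 122 135  71  76  77]
    15	 [ 78  74  79  81  78  79  77  80  46  51  50  68 146 142 143 152 156  82  74  74]
    16	 [ 77  75  78  74  75  78  75  81  70  45  48  81 152 157 154 153 151 100  66  75]
    17	 [ 77  77  78  76  78  77  74  79  77  66  68  74 123 157 152 152 151 121  69  69]
    18	 [ 74  72  72  74  85  71  77  77  75  75  75  66  99 156 151 152 154 141  58  69]
```

Request:
play_rows(rows=[{"slide": [0.02, 0, 0], "delta_rot": [0, 0, 0], "fingers": -1}, {"slide": [0.02, 0, 0], "delta_rot": [0, 0, 0], "fingers": -1}, {"slide": [0, 0, 0], "delta_rot": [0, 0, 0], "fingers": -1}])

```text
time_s: 11.62
tcp_pos: [0.4558, -0.0078, 0.046]
eef_rot: [-180.0, 0.0, -112.1]
contact_force: [1.0, 1.8, -0.1]
gripper_width: 0.0003
gripper_force: 0.6
```

```bash
python3 s.py ; python3 n.py | tail -22 | sed 's/.*|//' | cat -n | sed -n 1,18p; python3 -c "
from m import *
mont('pics/e.png',{'scene':(305,205,80,60),'top':(240,200,100,75),'wrist':(220,160,200,150)})"
```

```text
t 11.625 fix mm [  14.9 -115.2   46. ] rot [-180.      0.   -112.13] F [ 1.   1.8 -0.1] w 0.00031728202928653636
     1	 [ 53  60  52  47  41  62 130 163 136  67  73  76  76  73  74  77  75  78  76  77]
     2	 [ 43  45  44  49  44  44  72 120 115  70  74  75  73  72  76  74  77  73  77  76]
     3	 [45 47 41 44 46 42 46 65 67 76 78 77 74 76 79 76 74 79 73 76]
     4	 [48 49 41 47 46 46 43 44 53 72 80 76 76 75 77 75 76 78 80 77]
     5	 [37 50 49 45 44 45 43 47 47 59 68 78 78 75 72 74 78 74 77 78]
     6	 [25 31 48 48 43 48 41 47 42 45 55 79 79 81 75 73 77 75 75 74]
     7	 [64 23 32 42 49 48 45 48 42 47 56 64 61 74 76 77 74 74 74 72]
     8	 [77 67 37 22 36 51 46 50 55 56 59 51 57 79 78 75 77 74 75 74]
     9	 [79 81 69 30 21 35 61 53 56 53 52 52 53 76 78 75 72 75 73 73]
    10	 [75 78 76 72 50 29 64 54 56 54 48 74 71 80 78 79 74 75 80 78]
    11	 [78 74 79 79 76 67 45 47 41 53 53 82 81 82 77 76 73 72 77 77]
    12	 [75 75 78 75 78 75 67 47 44 56 50 71 78 73 75 77 76 76 73 77]
    13	 [77 76 77 80 76 78 80 72 46 59 56 60 74 76 68 69 66 73 76 76]
    14	 [ 79  74  74  77  78  77  77  76  42  51  56  71  74  87 103 125 138  68  74  74]
    15	 [ 75  74  76  79  75  78  76  75  71  70  66  87 146 140 143 152 154  81  71  74]
    16	 [ 76  76  76  78  75  77  77  75  78  76  75  82 151 159 151 152 153 100  68  77]
    17	 [ 78  79  77  73  73  76  76  74  77  75  70  69 123 158 152 152 149 121  62  72]
    18	 [ 74  76  72  72  85  70  75  74  77  77  73  64  98 159 151 149 153 143  58  64]
[[-0.    -0.969 -0.246  0.067]
 [ 1.    -0.001  0.001 -0.   ]
 [-0.001 -0.246  0.969 -0.189]
 [ 0.     0.     0.     1.   ]] 354.80726497540047 319.0371163651099 236.93209058085213
```

View pics/e.png

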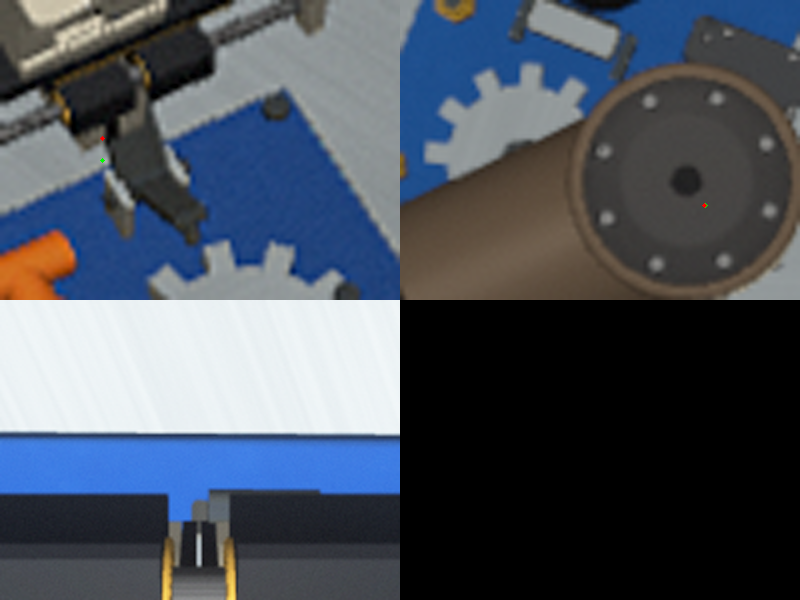

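The pawl is clearly up: the bar is raised above the teeth in the scene panel, at about 0.55 rad. Next I'll lift, move to the peg's near side and come down.

Request:
play_rows(rows=[{"slide": [-0.05, 0, 0], "delta_rot": [0, 0, 0], "fingers": -1}, {"slide": [0, 0, -0.25], "delta_rot": [0, 0, 0], "fingers": -1}, {"slide": [0, 0, -0.18], "delta_rot": [0, 0, 0], "fingers": -1}, {"slide": [-0.2, 0.1, 0], "delta_rot": [0, 0, 0], "fingers": -1}, {"slide": [-0.2, 0.1, 0], "delta_rot": [0, 0, 0], "fingers": -1}, {"slide": [-0.2, 0.113, 0], "delta_rot": [0, 0, 0], "fingers": -1}, {"slide": [0, 0, 0.2], "delta_rot": [0, 0, 0], "fingers": -1}, {"slide": [0, 0, 0.15], "delta_rot": [0, 0, 0], "fingers": -1}])

```text
time_s: 12.82
tcp_pos: [0.4487, 0.101, 0.0572]
eef_rot: [180.0, -0.0, -112.1]
contact_force: [-0.4, 0.1, 0.7]
gripper_width: 0.0003
gripper_force: 0.0
```

Request:
play_rows(rows=[{"slide": [0, 0, 0.08], "delta_rot": [0, 0, 0], "fingers": -1}, {"slide": [0, 0, 0.06], "delta_rot": [0, 0, 0], "fingers": -1}, {"slide": [0, 0, 0], "delta_rot": [0, 0, 0], "fingers": -1}])

```text
time_s: 13.2
tcp_pos: [0.449, 0.1001, 0.0368]
eef_rot: [180.0, -0.0, -112.1]
contact_force: [0.2, 0.3, 0.0]
gripper_width: 0.0004
gripper_force: 0.0
```

```bash
python3 s.py -32 -4 35; cat >w.py <<'E'
# peg tracking: project peg top at several wheel angles and print local patch
from h import *;from plant import r
p=[0.4853,0.1045,-0.3855]
np.set_printoptions(linewidth=220)
n=r.capture("scene")["image"].mean(2).astype(int)
for a in(0,.25,.42,.524,.63):
    t=np.arctan2(11,-41)-a
    print(a,proj(d["scene"],W(p,[[42*np.cos(t),42*np.sin(t),77],[42*np.cos(t),42*np.sin(t),32]])).round(1).tolist())
for v in range(256,284): print(v,n[v,358:388])
E
python3 w.py
```

```text
t 13.2 fix mm [-32.  -17.7  36.8] rot [ 1.7998e+02 -4.0000e-02 -1.1214e+02] F [0.2 0.3 0. ] w 0.0004220748040880859
slide tot [-0.091  0.     0.012]
0 [[374.3, 262.7], [372.6, 271.9]]
0.25 [[375.0, 267.0], [373.2, 276.1]]
0.42 [[374.8, 269.8], [373.1, 278.9]]
0.524 [[374.4, 271.6], [372.7, 280.6]]
0.63 [[373.8, 273.3], [372.1, 282.2]]
256 [ 68  78 114  44  26  42  25  22  21  16  11  11  16  27  41  67  71  76  77  75  77  73  74  72  75  66  93 152 147 146]
257 [ 46  45  57  53  18  21  19  14  14  16  18  43  39  60  70  77  75  76  73  71  77  73  76  73  68  70  83 128 150 145]
258 [ 94  54  34  33   4  13  11   8   6  16  44  69  68  87  68  71  75  72  72  78  73  73  72  76  75  72  71  88 125 144]
259 [144  90  26   2   4   7   2  28  38  35  68  75 111 143 112  65  71  73  74  77  74  72  73  75  72  70  69  67  93 152]
260 [151 102  49  28   4  48 101  60  60  59  81 125 148 158 151 117  71  72  75  76  76  73  74  72  74  74  70  66  81 128]
261 [153 138  91  69 102 141 153 135  94  94 138 151 155 155 135  88  62  68  70  75  73  76  71  73  74  73  74  70  71  93]
262 [15
[... 2064 characters left out ...]
7 151 153 157 150 108  61  67  73  73  72  74  76  72  76  70  75  75]
279 [ 22  75 140 150 146 143 144 146 145 143 147 148 151 150 151 150 150 121 112  81  76  65  62  70  67  68  69  74  75  69]
280 [131 138 152 147 143 145 145 145 143 148 149 147 149 148 150 149 152 144 146 141 138 116 116  83  70  74  72  70  76  73]
281 [154 149 146 146 142 141 145 146 148 150 148 146 148 149 149 151 152 149 150 153 152 152 149  86  66  75  72  74  74  75]
282 [146 143 145 143 145 147 147 146 146 146 147 148 152 151 152 152 151 151 152 150 150 157 151  72  67  73  76  77  76  72]
283 [145 143 145 146 145 148 146 147 144 150 151 150 152 151 151 153 144 157 153 154 154 153 136  64  75  72  77  75  78  76]
```

Request:
play_rows(rows=[{"slide": [-0.04, 0, 0], "delta_rot": [0, 0, 0], "fingers": -1}, {"slide": [-0.03, 0, 0], "delta_rot": [0, 0, 0], "fingers": -1}, {"slide": [-0.02, 0, 0], "delta_rot": [0, 0, 0], "fingers": -1}, {"slide": [-0.02, 0, 0], "delta_rot": [0, 0, 0], "fingers": -1}])

```text
time_s: 13.75
tcp_pos: [0.4552, 0.1154, 0.037]
eef_rot: [-180.0, -0.0, -112.1]
contact_force: [0.9, -3.9, 1.6]
gripper_width: 0.0002
gripper_force: 1.5
```

Request:
play_rows(rows=[{"slide": [-0.02, 0, 0], "delta_rot": [0, 0, 0], "fingers": -1}, {"slide": [-0.02, 0, 0], "delta_rot": [0, 0, 0], "fingers": -1}])

```text
time_s: 14.0
tcp_pos: [0.4574, 0.1209, 0.0368]
eef_rot: [180.0, -0.0, -112.1]
contact_force: [1.3, -3.6, -0.1]
gripper_width: 0.0005
gripper_force: 1.6
```

```bash
python3 s.py; python3 w.py|tail -24
```

```text
t 14.0 fix mm [-32.1   4.7  36.8] rot [ 1.7998e+02 -4.0000e-02 -1.1214e+02] F [ 1.3 -3.6 -0.1] w 0.0005015977949171165
260 [ 3  9 30 20 11 33 28 37 37 41 40 37 41 39 40 39 41 39 44 38 33 27 31 68 38  5 17 14 38 78]
261 [ 66  69 104  81  13  58  96  40  33  33  42  38  38  39  41  39  41  41  38  29  21  12  40  82  63   4  34  41  66  81]
262 [143 140 151 111  22  56  91 108  19  37  39  39  38  42  41  38  40  31  22  15   7  17  50  81  77  64  72  69  72  71]
263 [164 162 158  79  64  70  90 130  48  41  36  35  43  42  37  27  21  19  14   7   8  21  61  78  74  75  78  75  75  68]
264 [152 122 104  69  87  94 106  99  74  24  41  39  35  31  28  14  21   9   8   7  39  64  71  76  75  73  76  72  75  72]
265 [101  81  78  96 102  91  82  68 106  12  34  29  22  16  12   9   8  15  75 146  59  75  74  74  75  73  76  75  75  75]
266 [ 79 101 102  86  70  52  41  49  84  10  13  20   7  16   8  14  37  50  80 140 104  65  72  75  75  76  76  76  70  67]
267 [ 90  78  71  81  81 130  94  42  28  10  13  11   6  13  42  52  58  59  61  93 123  71  72  73  76  73  75  71  74  74]
268
[... 1312 characters left out ...]
6  56  53  53  54  56  62 104 166 162 157 125  66  70  74  74  78  72]
279 [ 20  66 160 149 147 147 147 147 147 150 151 149  89  28  44  50  53  49  54  95 116 115 122 110  69  72  73  74  74  74]
280 [ 73 134 153 148 148 146 148 147 146 144 148 151 142 123  96  72  70  39  77  83  76  78  84  79  69  71  75  75  74  75]
281 [135 151 148 145 146 144 147 147 146 147 146 149 151 153 146 144 139  48  84  80  78  81  79  77  70  75  74  74  73  71]
282 [148 147 145 143 147 145 143 146 146 146 147 147 153 152 157 158 137  62  76  82  76  75  79  73  78  75  75  77  75  77]
283 [146 143 144 144 146 147 150 147 147 148 149 152 151 148 153 149 106  60  73  73  74  77  71  76  76  73  79  76  78  73]
```

The peg is following, and the wheel is at about 0.26 rad. By offset, the target TCP y is about 13.5 mm, so I'll push 7.5 mm and measure.

Request:
play_rows(rows=[{"slide": [-0.02, 0, 0], "delta_rot": [0, 0, 0], "fingers": -1}, {"slide": [-0.02, 0, 0], "delta_rot": [0, 0, 0], "fingers": -1}, {"slide": [-0.01, 0, 0], "delta_rot": [0, 0, 0], "fingers": -1}, {"slide": [0, 0, 0], "delta_rot": [0, 0, 0], "fingers": -1}])

```text
time_s: 14.55
tcp_pos: [0.4604, 0.1279, 0.0369]
eef_rot: [-180.0, -0.0, -112.1]
contact_force: [1.9, -4.3, -1.1]
gripper_width: 0.0004
gripper_force: 2.2
```

```bash
python3 s.py; python3 w.py|tail -20
```

```text
t 14.55 fix mm [-31.8  12.3  36.9] rot [-1.8000e+02 -3.0000e-02 -1.1212e+02] F [ 1.9 -4.3 -1.1] w 0.00044323950002961315
264 [  0  17  84 136 100  67  19  72 116  25  36  40  40  38  40  37  38  38  40  39  38  26  17  19  40  82  48   4  42  63]
265 [ 80 136 145 163 143  72  32  59 102  56  29  39  40  40  38  41  41  36  32  27  27   9  14  26  60  80  69  65  71  77]
266 [143 161 159 159 143  80  63  77  91 109  20  37  39  39  36  36  34  28  21  18   8  13   5  23  67  75  78  75  75  73]
267 [157 152 123 123  95  81  91 107  97  75  52  26  41  39  30  33   9  17  10   8   3  16  40  66  72  75  75  75  74  70]
268 [128 122  80  88  85  97  83  78  64  49  95  15  33  31  17  17  18   8   7  22  78  96  63  75  75  73  74  70  73  74]
269 [ 81  91  87  93  80  73  56  56  36  61  89   2  19  22   6  14   7  11  57 127 150 148  62  73  74  74  74  73  75  72]
270 [ 89  92  73  70  52  70  72 136  85  42  41   1  16  11  12  15  39  48  66 133 168 158  97  67  73  74  72  73  75  75]
271 [ 78  74  50  88 135 139 141 158 101  39  26   2   3   1  27  53  56  61  58 105 152 131 100 
[... 840 characters left out ...]
7  19  29  30  27  27  47  77 127 114  80  80  71  73  75  74  71  76]
279 [ 46 114 161 152 147 150 151 148 152 156 150  37  54  25  28  34  24  26  53  81 160 153 141 122  67  70  72  72  76  74]
280 [ 78 146 151 149 144 147 147 146 146 154 148  28  57  42  25  22  25  41  60  92 161 156 151 103  67  72  71  75  74  75]
281 [138 153 149 146 147 146 148 149 149 152 145  58  43  58  48  47  56  53  66 130 157 154 151  83  71  72  77  74  73  74]
282 [146 147 144 146 145 146 143 146 147 149 152 128  62  33  51  56  55  47  85 150 165 158 152  75  71  77  75  80  76  75]
283 [145 145 144 144 147 145 146 146 145 145 148 150 130  91  71  50  44  54  83 109 116 124 130  64  74  76  75  73  76  74]
```

The wheel is at about 0.48 rad. I'll nudge it 1 mm more, hold, then back off and lift.

Request:
play_rows(rows=[{"slide": [-0.007, 0, 0], "delta_rot": [0, 0, 0], "fingers": -1}, {"slide": [0, 0, 0], "delta_rot": [0, 0, 0], "fingers": -1}, {"slide": [0, 0, 0], "delta_rot": [0, 0, 0], "fingers": -1}, {"slide": [0.06, 0, 0], "delta_rot": [0, 0, 0], "fingers": -1}, {"slide": [0.04, 0, 0], "delta_rot": [0, 0, 0], "fingers": -1}, {"slide": [0, 0, -0.25], "delta_rot": [0, 0, 0], "fingers": -1}, {"slide": [0, 0, -0.25], "delta_rot": [0, 0, 0], "fingers": -1}])

```text
time_s: 15.48
tcp_pos: [0.4549, 0.115, 0.1128]
eef_rot: [180.0, -0.0, -112.1]
contact_force: [1.3, 0.4, 0.5]
gripper_width: 0.0008
gripper_force: 0.0
```

```bash
python3 s.py 0 -160 112; python3 w.py|tail -16; python3 n.py | tail -22 | sed 's/.*|//' | cat -n | sed -n 1,16p
```

```text
t 15.475 fix mm [-32.1  -1.7 112.8] rot [ 179.98   -0.   -112.13] F [1.3 0.4 0.5] w 0.0008053512768593353
slide tot [ 1.055 -0.214  0.006]
268 [151 147 146 146 147 145 148 145 149 148 148 148 152 153 144 111  90 127 147 147 146 105  65  73  69  71  76  72  71  73]
269 [137 151 146 146 147 145 147 148 146 147 147 147 149 155 156  94  66  93 126 158 154 135  60  68  72  72  71  71  71  74]
270 [ 94 154 148 142 146 144 144 146 145 148 147 145 149 146  92  53  48  51  72 132 158 152  94  67  68  70  72  74  69  68]
271 [ 65 132 154 148 147 146 145 148 146 148 148 147 153 148  51  51  55  51  46 100 166 156 109  68  76  73  73  73  75  71]
272 [ 52  79 126 154 146 147 147 149 149 147 146 147 153 151  31  55  59  56  57  85 123 109  88  67  72  72  73  73  72  71]
273 [ 52  49  80 137 153 141 147 146 146 149 147 148 150 125   2  37  49  44  42  68  81  70  71  69  73  75  74  76  75  74]
274 [ 58  51  53 114 156 151 151 151 150 151 150 155 155 117  12  28  34  28  33  78  76  75  76  76  71  69  74  73  75  75]
275 [ 56  51  50 118 156 149 146 150 149 149 151 154 155  80  16  29  28  24  4
[... 1534 characters left out ...]
 32 41 65]
     8	 [83 67  2 30 43 40 38 36 45 57 65 35 38 40 42 39 43 33 36 82]
     9	 [ 81  80  32  16  30  41  37  38  37  47  38  37  36  38  35  38  29  16  36 104]
    10	 [76 80 67 18 14 43 37 37 37 37 39 40 35 38 28 23 18 13 47 88]
    11	 [76 75 77 35  9 30 39 40 37 39 41 36 29 21 14  8 14 37 47 62]
    12	 [72 74 77 68 32 13 28 38 37 27 26 24  6  7 28 27 36 50 71 63]
    13	 [78 76 77 84 69  1  7 24 24 18 12 10 48 72 27 49 70 67 76 75]
    14	 [74 73 74 79 77 44  6  8  9  9 46 77 82 95 98 98 74 77 76 77]
    15	 [ 75  75  76  77  77  73  68  74  43  76  79  88  86  98 148 112  69  72  77  71]
    16	 [ 77  75  75  75  78  81  83  87  81  89  89  83  85  95 162 136  64  73  73  75]
```

The wheel is at about 0.50 rad and the pawl is still up. I'll go over to behind the tab and push it back toward the wheel.

Request:
play_rows(rows=[{"slide": [0.2, -0.06, 0], "delta_rot": [0, 0, 0], "fingers": -1}, {"slide": [0.25, -0.08, 0], "delta_rot": [0, 0, 0], "fingers": -1}, {"slide": [0.25, -0.08, 0], "delta_rot": [0, 0, 0], "fingers": -1}, {"slide": [0.22, -0.087, 0], "delta_rot": [0, 0, 0], "fingers": -1}, {"slide": [0.12, 0, 0], "delta_rot": [0, 0, 0], "fingers": -1}, {"slide": [0, 0, 0.2], "delta_rot": [0, 0, 0], "fingers": -1}, {"slide": [0, 0, 0.14], "delta_rot": [0, 0, 0], "fingers": -1}, {"slide": [0, 0, 0.06], "delta_rot": [0, 0, 0], "fingers": -1}])

```text
time_s: 16.58
tcp_pos: [0.4381, -0.0467, 0.0509]
eef_rot: [179.9, -0.0, -112.1]
contact_force: [-0.3, 0.2, -0.3]
gripper_width: 0.0005
gripper_force: 0.0
```

Request:
play_rows(rows=[{"slide": [-0.05, 0, 0], "delta_rot": [0, 0, 0], "fingers": -1}, {"slide": [-0.03, 0, 0], "delta_rot": [0, 0, 0], "fingers": -1}, {"slide": [-0.03, 0, 0], "delta_rot": [0, 0, 0], "fingers": -1}, {"slide": [-0.03, 0, 0], "delta_rot": [0, 0, 0], "fingers": -1}, {"slide": [-0.03, 0, 0], "delta_rot": [0, 0, 0], "fingers": -1}])

```text
time_s: 17.2
tcp_pos: [0.4488, -0.0227, 0.0522]
eef_rot: [-180.0, 0.0, -112.1]
contact_force: [0.1, 0.7, -0.1]
gripper_width: 0.0007
gripper_force: 0.0
```

```bash
python3 s.py 14 -112 52; python3 n.py | tail -22 | sed 's/.*|//' | cat -n | sed -n 1,20p
```

```text
t 17.2 fix mm [  14.  -131.6   52.2] rot [-1.7998e+02  2.0000e-02 -1.1212e+02] F [ 0.1  0.7 -0.1] w 0.0007394436699490288
slide tot [-0.131  0.     0.001]
     1	 [ 58  53  51  45  41  62 131 165 136  70  75  73  74  77  78  73  77  77  77  76]
     2	 [ 47  48  43  46  42  47  70 120 114  72  72  75  76  70  75  77  77  77  79  76]
     3	 [45 42 45 44 46 45 48 60 65 75 75 77 75 80 73 77 76 78 77 77]
     4	 [50 51 45 46 44 45 45 43 53 72 77 76 73 75 77 75 75 76 78 77]
     5	 [36 47 48 46 44 44 49 44 43 57 68 79 77 75 77 74 75 73 75 74]
     6	 [25 33 46 47 47 47 46 49 45 46 54 81 77 72 75 76 74 76 76 77]
     7	 [64 28 30 39 46 43 44 41 41 49 58 63 61 77 77 73 76 75 73 75]
     8	 [80 65 34 27 40 49 49 50 56 49 55 48 56 77 73 76 75 77 74 72]
     9	 [77 77 67 30 22 32 58 57 57 54 53 51 59 76 78 78 73 75 72 73]
    10	 [79 78 79 68 53 30 56 54 55 56 48 75 70 78 77 78 77 80 72 73]
    11	 [73 74 76 78 72 67 44 49 43 53 51 83 82 77 78 77 72 76 76 77]
    12	 [77 77 76 77 77 80 70 45 45 55 52 65 80 77 76 72 71 75 78 76]
    13	 [77 75 77 76 77 79 77 64 49 56 54 61 76 69 71 71 75 70 73 76]
    14	 [ 77  78  79  75  73  74  74  76  45  46  50  65  77 101 102 101  71  75  77  79]
    15	 [ 78  73  77  75  75  76  76  78  63  69  88 124 139 145 143 110  65  75  76  75]
    16	 [ 77  76  76  79  78  75  78  75  74  81 118 155 155 153 155 136  65  73  76  75]
    17	 [ 79  73  77  77  74  76  76  74  77  76  98 162 152 150 151 151  94  68  73  73]
    18	 [ 79  78  73  77  71  75  78  75  74  72  63 134 155 150 151 151 118  59  67  71]
    19	 [ 74  73  72  81  71  76  74  79  75  74  60  98 157 152 149 150 144 112 113 115]
    20	 [ 73  77 125 139  96  66  75  72  74  70  59  78 155 150 151 150 151 142 144 145]
```

There is no contact yet, so the tip is still above the leaning tab. I'll go back, go down 12 mm and push again.

Request:
play_rows(rows=[{"slide": [0, 0, -0.05], "delta_rot": [0, 0, 0], "fingers": -1}, {"slide": [0.15, 0, 0], "delta_rot": [0, 0, 0], "fingers": -1}, {"slide": [0, 0, 0.14], "delta_rot": [0, 0, 0], "fingers": -1}, {"slide": [-0.05, 0, 0], "delta_rot": [0, 0, 0], "fingers": -1}, {"slide": [-0.03, 0, 0], "delta_rot": [0, 0, 0], "fingers": -1}, {"slide": [-0.03, 0, 0], "delta_rot": [0, 0, 0], "fingers": -1}, {"slide": [-0.03, 0, 0], "delta_rot": [0, 0, 0], "fingers": -1}])

```text
time_s: 18.12
tcp_pos: [0.4483, -0.0241, 0.0389]
eef_rot: [-180.0, 0.0, -112.1]
contact_force: [-1.4, -2.7, 1.3]
gripper_width: 0.0003
gripper_force: 1.2
```

Request:
play_rows(rows=[{"slide": [-0.03, 0, 0], "delta_rot": [0, 0, 0], "fingers": -1}, {"slide": [-0.03, 0, 0], "delta_rot": [0, 0, 0], "fingers": -1}])

```text
time_s: 18.38
tcp_pos: [0.4517, -0.0157, 0.0385]
eef_rot: [-180.0, 0.0, -112.1]
contact_force: [-0.6, -1.7, 1.6]
gripper_width: 0.0003
gripper_force: 0.8
```

Request:
play_rows(rows=[{"slide": [-0.03, 0, 0], "delta_rot": [0, 0, 0], "fingers": -1}, {"slide": [-0.02, 0, 0], "delta_rot": [0, 0, 0], "fingers": -1}])

```text
time_s: 18.62
tcp_pos: [0.4544, -0.0089, 0.0384]
eef_rot: [180.0, -0.0, -112.1]
contact_force: [-0.3, -1.7, 1.4]
gripper_width: 0.0001
gripper_force: 0.8
```

```bash
python3 s.py 14 -112 40; python3 n.py | tail -22 | sed 's/.*|//' | cat -n | sed -n 1,22p
```

```text
t 18.625 fix mm [  14.  -116.7   38.4] rot [ 180.     -0.   -112.12] F [-0.3 -1.7  1.4] w 6.515094489914779e-05
slide tot [-0.031 -0.    -0.01 ]
     1	 [ 34  39  57  59  54  65 131 164 138  72  73  74  78  75  79  77  77  75  76  76]
     2	 [ 53  58  61  56  52  56  78 119 116  68  72  75  73  75  76  73  79  74  79  76]
     3	 [60 56 58 56 56 57 70 80 73 75 73 79 78 74 75 75 74 74 78 75]
     4	 [55 57 58 57 55 55 62 86 74 75 76 75 76 77 74 76 77 79 81 78]
     5	 [58 55 54 56 55 60 90 85 71 77 77 75 75 79 75 76 75 75 77 75]
     6	 [57 58 56 55 56 61 77 69 71 74 76 73 79 74 73 74 74 73 73 77]
     7	 [47 59 59 57 56 56 55 58 68 77 74 72 78 76 75 77 77 72 78 72]
     8	 [36 65 56 59 56 55 57 58 68 77 81 76 77 77 75 77 75 77 73 75]
     9	 [53 41 61 57 55 59 55 56 60 66 75 78 75 77 76 75 78 78 78 74]
    10	 [67 41 51 58 53 56 57 56 55 63 81 77 78 79 75 76 73 78 76 75]
    11	 [79 66 30 66 56 57 57 54 57 57 76 81 77 80 78 75 75 77 74 76]
    12	 [79 75 32 47 59 57 54 52 57 58 63 69 79 76 74 78 71 76 76 76]
    13	 [77 74 67 43 58 62 58 54 58 58 56 60 78 75 78 73 73 73 75 77]
    14	 [ 77  80  79  66  29  60  57  59  56  59  56  54  78 109 104 106  73  74  76  74]
    15	 [ 77  77  80  76  35  47  56  59  58  56  58  55  67 116 150 110  69  74  79  76]
    16	 [ 78  77  79  77  65  48  61  59  57  56  59  55  56  89 167 140  64  74  73  75]
    17	 [ 77  80  76  78  80  65  36  59  58  60  57  60  57  60 141 157  95  69  71  74]
    18	 [ 76  76  76  75  76  74  36  48  59  58  58  38  34  40 123 156 121  61  66  61]
    19	 [ 77  75  74  87  67  77  68  46  64  39  42  43  78 133 145 153 144 110 115 117]
    20	 [ 70  79 127 139  97  68  70  51  39  22  17  61 148 159 153 153 155 147 146 145]
    21	 [ 76 128 154 156 136 113  66  65  55  48  97 134 155 147 144 144 146 145 148 147]
    22	 [127 152 154 152 154 147 110  83 105 134 144 150 145 145 144 145 146 145 145 146]
```

The pawl is nearly down. I'll press on to the stop.

Request:
play_rows(rows=[{"slide": [-0.02, 0, 0], "delta_rot": [0, 0, 0], "fingers": -1}, {"slide": [-0.01, 0, 0], "delta_rot": [0, 0, 0], "fingers": -1}, {"slide": [-0.01, 0, 0], "delta_rot": [0, 0, 0], "fingers": -1}])

```text
time_s: 19.05
tcp_pos: [0.4555, -0.005, 0.0384]
eef_rot: [179.9, -0.2, -112.1]
contact_force: [-0.6, -13.8, 5.3]
gripper_width: 0.0008
gripper_force: 6.3
```

```bash
python3 s.py; python3 n.py | tail -9; python3 n.py|head -2
```

```text
t 19.05 fix mm [  13.6 -112.7   38.4] rot [ 1.7993e+02 -1.7000e-01 -1.1211e+02] F [ -0.6 -13.8   5.3] w 0.0008193195880390755
253 [ 71  69  73  59  38  53  52  51  49  51  58  67  58  84  94 112 125  63  66  70] | [ 78  78  75  35  48  57  55  56  57  57  56  56  71 107 101 101  73  75  74  73]
254 [ 72  72  70  69  32  44  53  50  52  51  52  45  69 137 135 141 141  73  65  65] | [ 78  78  75  66  48  64  60  56  58  56  57  68 125 154 145 108  71  76  77  77]
255 [ 70  70  74  70  59  27  59  52  48  49  50  48  60 127 147 144 141  91  64  67] | [ 80  76  78  78  66  42  55  61  56  55  56  55  93 130 161 139  63  72  75  78]
256 [ 69  70  69  72  69  27  41  54  51  53  51  52  51  84 124 139 140 110  62  64] | [ 77  77  77  78  77  33  51  59  57  53  56  56  54  86 165 155  95  69  74  75]
257 [ 72  72  67  67  79  57  35  55  54  55  53  54  29  46 111 143 141 128  52  58] | [ 77  77  76  77  79  64  29  65  57  57  58  57  53  60 136 152 120  60  69  65]
258 [ 69  64  70 101 128  92  54  34  56  52  35  33  23  64 137 142 141 139 103 108] | [ 79  72  74  84  73  70  32  50  61  62  56  33  36  80 147 156 144 112 114 116]
259 [ 66  68 100 135 146 128  84  19  30  28  19  51  90 127 143 138 138 137 128 134] | [ 72  83 123 137  97  71  65  42  49  33  28  52 136 140 156 154 151 145 145 147]
260 [ 88 116 135 141 140 143 129  77  36  29  64 124 132 142 133 131 133 136 137 135] | [ 79 128 155 157 141 113  68  60  31  27  76 132 155 151 146 146 146 147 149 147]
261 [ 83 122 148 143 139 140 141 129 106 116 123 141 137 132 133 135 134 137 135 134] | [127 152 153 155 155 147 112  80  97 133 138 152 147 146 145 145 145 145 148 145]
0 end top [[348.0, 256.3], [345.0, 257.8], [341.9, 259.2]]
0.15 end top [[347.9, 254.3], [344.8, 255.7], [341.8, 257.2]]
```

The force jumped to 14 N at the predicted upright position, so the pawl is on its stop. I'll back off, lift clear and check.

Request:
play_rows(rows=[{"slide": [0.1, 0, 0], "delta_rot": [0, 0, 0], "fingers": -1}, {"slide": [0.15, 0, 0], "delta_rot": [0, 0, 0], "fingers": -1}, {"slide": [0.2, 0, -0.2], "delta_rot": [0, 0, 0], "fingers": -1}, {"slide": [0.3, 0, -0.3], "delta_rot": [0, 0, 0], "fingers": -1}, {"slide": [0.3, 0, -0.3], "delta_rot": [0, 0, 0], "fingers": -1}, {"slide": [0.3, 0, 0], "delta_rot": [0, 0, 0], "fingers": -1}, {"slide": [0, 0, 0], "delta_rot": [0, 0, 0], "fingers": -1}])

```text
time_s: 20.02
tcp_pos: [0.3797, -0.1916, 0.1573]
eef_rot: [-179.9, 0.1, -112.4]
contact_force: [-0.1, 0.9, -0.0]
gripper_width: 0.0006
gripper_force: 0.0
```

```bash
python3 s.py; python3 -c "
from m import *
mont('pics/f.png',{'scene':(305,210,100,75),'top':(220,190,120,90)})"
python3 - <<'E'
import cv2
i=cv2.imread('pics/f.png')[:300]
cv2.imwrite('pics/f.png',i)
E
```

```text
t 20.025 fix mm [  13.5 -314.1  157.3] rot [-1.7991e+02  8.0000e-02 -1.1236e+02] F [-0.1  0.9 -0. ] w 0.0006427907373863046
```

View pics/f.png

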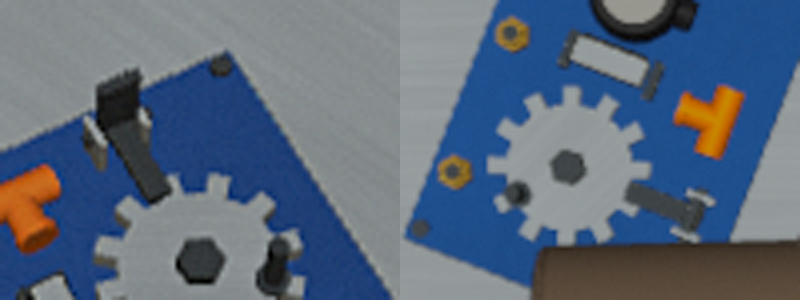

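The pawl's tab is upright near (120,95), the nose sits in a gap near (155,190), and the peg has moved one notch to (275,260). The loose parts are where they were. I'll do a quick numeric check on the pawl and hand in.

```bash
python3 - <<'E'
from h import *;from plant import r
n=r.capture("scene")["image"].mean(2)/1.09;o=d["scene"]["image"].mean(2)
print("tab/bar diff",np.abs(n-o)[224:256,326:345].max(1).round())
from scipy.ndimage import shift
A=o[224:250,326:345];
print(min((np.abs(shift(n,(a,b),order=1)[224:250,326:345]-A).mean().round(2),a,b) for a in np.arange(-2,2.1,.25) for b in np.arange(-1,1.1,.25)))
if np.abs(n-o)[224:250,326:345].mean()<8: print(r.close_job())
else: print("check",np.abs(n-o)[224:250,326:345].mean())
E
```

```text
tab/bar diff [12. 11. 38. 53. 49. 53. 56. 43. 39. 39. 23. 22. 27. 20. 10. 13. 10. 30.
 17.  6. 10.  8.  8. 10.  9. 14.  7.  6. 22. 34. 10.  8.]
(np.float64(6.62), np.float64(0.0), np.float64(0.0))
the job is handed in; nothing more can be done
None
```

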